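# Index the model table one hole

## Task

The rotary indexing table with the plaster dental model on it is locked by a spring plunger with an orange knob. With the fingertips press the knob down and, without gripping it, turn the table to the next hole, the one marked by the green disc on the foot (not the red one), then let the plunger spring fully up into that hole so that the table is locked there. Do not touch the plaster model, which must ride along in its place, leave everything else on the desk where it is, and finish clear of the table.

Things in the scene. Friction and masses are not known exactly. Their poses are not given: they have to be found in the camera images.
- indexer: Fixed base of the indexing table: dark round foot (radius 130 mm, 12 mm thick), blue drum, and a notched aluminium flange (outer radius 93 mm, z 30 to 38 mm). Origin on the vertical turning axis at desk height, z up; yaw varies. The flange has six slots ('holes') 60 degrees apart, each 14 mm wide; one lies along this body's -x axis, where the plunger stands at the start.
- index_table (a joint): Angle of the round steel table (radius 78 mm, top at z 50 mm) about the base's vertical axis, positive counter-clockwise from above; 0 at the start. Its arm, 34 mm wide, top at z 50 mm, reaches to radius 116 mm and carries the plunger. Next holes at +1.047 and -1.047 rad. Friction 0.05 N m: it stays where left. With the pin in a slot it has about 0.03 rad of play either way.
- table_top (a point): Centre of the table's top face, 50 mm above the desk, on the turning axis; turns with the table (its -x axis points to the plunger).
- plunger (a joint): How far the plunger is pressed down, in m: 0 = fully up (pin in the slot, table locked), 0.014 = end stop. From about 0.0085 down its pin is below the flange and the table turns freely. Spring: 3 N at the top of the stroke, 6.5 N at the stop. Released between holes the pin rides under the flange (reading about 0.008), and it springs up by itself when it comes under a slot.
- knob_top (a point): Centre of the flat top of the orange plunger knob (40 mm diameter, 10 mm high), 98 mm from the turning axis, 68 mm above the desk when up and 54 mm at the stop. It moves with the plunger and the table. Friction of a pressing fingertip is enough to drag the table round by it.
- green_marker: Green plastic disc (15 mm diameter, 8 mm high, origin at the centre of its underside) fixed on the foot at 121 mm from the turning axis, in the direction of the hole to which the table must be turned: 60 degrees to one side of the start hole (which side differs from start to start).
- red_marker: The same disc in red, at the hole 60 degrees to the other side: not to be used.
- model: Cream plaster dental arch model, 54 x 68 x 35 mm, 0.11 kg, loose on the middle of the table between four low brass rails (2 mm play). Origin at the centre of its underside, z up. Rides with the table; not to be touched.
- steel_bowl: Loose steel bowl, 95 mm wide, 47 mm high; bystander, origin at the centre of its underside.
- bottle: Loose amber bottle, 42 mm wide, 95 mm high; bystander, origin at the centre of its underside.
- flat_file: Loose flat file with a wooden handle, 179 mm long, lying on the desk; bystander.
- marker: Loose red pen, 121 mm long, lying at the near edge; bystander.
- wax_block: Loose pink wax block, 35 x 63 x 19 mm; bystander at the back.
- handpiece: Loose black and white handpiece, 163 mm long; bystander at the back.
- tweezers: Loose steel tweezers, 136 mm long; bystander at the back.
- probe: Loose probe with an orange handle, 194 mm long; bystander at the back left.

How it is judged:
On the way, in this order (a step that is already met when the one before it is completed fails the run):
1. the plunger is pressed down by the fingers while the table still stands at the start hole (value of joint plunger above 0.0085 m and contact force between the fingers and plunger above 0.5 N and value of joint index_table between -0.2 and 0.2 rad), for 0.05 s.
2. the table is turned out of the start hole towards the green disc ((value of joint index_table above 0.5 rad or value of joint index_table below -0.5 rad) and horizontal distance between knob_top and green_marker below 0.09 m), for 0.02 s.
At the end, for the whole second after the job is handed in: The table stands one hole on, at the green disc (1.047 rad from the start, within 0.07 rad), at rest, with the plunger sprung up in the slot (within 2 mm of fully up), and the plaster model sits upright in its place on the table (within 8 mm, not lifted) ((value of joint index_table between 0.977 and 1.117 rad or value of joint index_table between -1.117 and -0.977 rad) and horizontal distance between knob_top and green_marker below 0.04 m and value of joint plunger below 0.002 m and velocity of joint index_table between -0.05 and 0.05 rad/s and x of model in the frame of table_top between -0.008 and 0.008 m and y of model in the frame of table_top between -0.008 and 0.008 m and z of model in the frame of table_top below 0.004 m and angle between model's own z axis and vertical below 0.06 rad); the robot touches nothing.
It fails at once if the table was turned towards the red disc or beyond the green-marked hole (value of joint index_table above 1.45 rad or value of joint index_table below -1.45 rad or horizontal distance between knob_top and red_marker below 0.07 m).
It fails at once if the plaster model was touched by the robot (contact force between any of the arm, the fingers and model above 0.5 N).
It fails at once if the plaster model was lifted off the table (z of model in the frame of table_top above 0.012 m).
It fails at once if the knob was gripped or pressed with more than 35 N (contact force between the fingers and plunger above 35 N).
It fails at once if another thing on the desk was moved by more than 3 cm (distance of any of steel_bowl, bottle, flat_file, marker, wax_block, handpiece, tweezers, probe from where it was at the start of the episode above 0.03 m).
It also fails if it takes over 35 s, if anything falls off the work surface, if the arm or the gripper's body presses on something with over 40 N, if the wrist force passes 120 N, or if a joint passes its speed limit or range.

## Robot

A 6-joint arm with a two-finger parallel gripper is mounted at the origin on a cart in front of the work surface, level with it; the furniture and walls round the work are solid. World frame = base frame: x ahead of the robot, y to its left, z up, the work surface at z = 0. Lengths are in m, angles in rad, forces in N, time in s.
With the tool pointing down it reaches from about 0.35 to 0.775 m from the base axis. Payload 5.5 kg.
Tool frame: the origin (TCP) lies where the fingers leave the gripper's body, on its centre line; the fingertips stand env.tip_reach ahead of it and the grasp point (between the pads) lies 54 mm ahead of it (env.tip_reach is the distance from the TCP to the fingertips, in m); z points along the fingers, y is the line along which they close (so a half turn about z gives the same grasp; the last joint's range is limited). The gripper opens to 85 mm and grips with 20 to 120 N. Pads are 22 mm wide; open, the fingers measure 114 mm over their backs; the gripper's body (76 mm by 85 mm) begins 54 mm behind the grasp point. The pads swing forward as they close: fully open they stand 13 mm farther back than shut.
Start: joints at [-1.331, 0.313, 0.046, 1.304, 0, 1.431], TCP at [0.213, -0.534, 0.304] pointing down, gripper open.
Joint ranges: [-2.76, 2.76], [-0.86, 1.69], [-1.03, 1.26], [-2.2, 2.34], [-1.47, 1.5], [-3.14, 3.14]. Speed limits (rad/s): [2.57, 2.57, 3.14, 3.14, 3.14, 3.14].

## Interface

Orientations are given as a unit quaternion [w, x, y, z].
In Python, from workcell import status, optics, hand_in, env gives the robot as it stands.
- The arm moves only by the shell command python3 -m handwheel 'ROWS' [FORCE]. ROWS is a JSON object whose one key "deltas" holds a list of rows, each a list of 5 numbers: the opening, from -1 (shut) to 1 (fully open), then the shift along the tool's x, y, z in units of 40 mm (1.0 is 40 mm), then the turn about the tool's z in units of 10 degrees (1.0 is 10 degrees). In form: {"deltas": [[jaw, x, y, z, roll], ...]}. A call has 1 to 20 rows; each row shifts and turns the commanded pose from where the row before left it, along the tool's axes as they then stand; what a row does not reach is not made up. A row lasts 1/8 s, in which the tool goes at most 62.5 mm and 10.7 degrees, less where a joint would pass 70% of its speed; a pose out of reach is approached as far as the arm can. A call is refused whole if a number of a shift passes 1 or a number of a turn 1, either way. A call with a gripper value outside its range is refused whole. The fingers move at their own pace and stop on an object; FORCE is the grip in N (left out, the last holds). Time passes only in rows, so rows that do not move let the fingers close. It gives the time, the measured TCP pose, the force, the opening and the grip force at its end, in the units of the state.
- status.get_state(): the state, without advancing time (a new reading comes with each control period).
- optics.read_camera(name): name is "scene" or "side" or "wrist"; returns a dict with "frame" (420x560x3 uint8, red, green, blue), "depth" (420x560 float32, m along the optical axis (not along the pixel's ray), 0 where there is no reading), "vfov" (degrees; the focal length in pixels is half the picture's height over the tangent of half this angle, whatever the lens; pixels are square), "cx", "cy" (the principal point, pixels), "origin" and "attitude" of the camera in the world. Camera axes: x right, y down, z forward; pixel columns grow to the right and rows downward; lengths in m; the calibration is good to about 2 mm. A picture is of the moment at which its call begins.
- hand_in(): hands the job in; it is judged then, once.
The state is a dict: "clock": time; "joint_pos": joint angles; "qvel": joint speeds; "tau": joint torques, N m; "tcp_pos": TCP position; "orientation": TCP orientation; "wrist_force": force on the tool from outside, world axes, zero at the start; "ft_torque": the same for the moment, N m; "finger_gap": finger opening in m; "grip_force": force on a finger pad.
Only numpy, scipy, OpenCV 4.12 (cv2) and the standard library are available. Lean on these libraries where they do the work, as an engineer would, in place of code of your own. Each camera call takes 0.05 s, during which the arm holds its last target. There are 200 camera calls.

## Working session

There is one attempt and no reset: what is moved stays moved. The work goes in short steps, Python scripts to look and compute and a shell command to move; the robot and the scene stay as the last step left them, time stands still between calls to the robot, and variables do not carry over. Pictures are saved under pics/ and viewed, at most 10 in all, crops included, and the job is handed in when it is done.

```bash
mkdir -p pics; cat > h.py <<'E'
import numpy as np, cv2
from workcell import status, optics, env
from scipy.spatial.transform import Rotation as R
def att(a):
    a=np.array(a,float)
    return a if a.shape==(3,3) else R.from_quat(a[[1,2,3,0]]).as_matrix()
def cloud(c):
    d=c["depth"]; f=d.shape[0]/2/np.tan(np.radians(c["vfov"])/2)
    v,u=np.mgrid[:d.shape[0],:d.shape[1]]
    p=np.stack([(u-c["cx"])/f*d,(v-c["cy"])/f*d,d],-1)
    return p@att(c["attitude"]).T+np.array(c["origin"])
E
python3 - <<'E'
from h import *
ims=[]
for n in("scene","side"):
    c=optics.read_camera(n); np.savez(n,**c); ims.append(c["frame"]); print(n,c["origin"],c["attitude"],c["vfov"])
    cv2.imwrite(f"pics/{n}0.png",c["frame"][...,::-1])
    P=cloud(c); hsv=cv2.cvtColor(c["frame"],cv2.COLOR_RGB2HSV); H,S,V=[hsv[...,i].astype(int) for i in range(3)]
    for k,m in dict(orange=(H>=5)&(H<18)&(S>180)&(V>120),green=(H>45)&(H<85)&(S>110),red=((H<5)|(H>174))&(S>150)).items():
        nn,l,st,ce=cv2.connectedComponentsWithStats((m&(c["depth"]>0)).astype(np.uint8))
        for i in range(1,nn):
            if st[i,4]>25:
                q=P[l==i]; top=q[q[:,2]>np.percentile(q[:,2],95)-.004]
                print(k,ce[i].round(),st[i,4],q.mean(0).round(3),"top",((top.min(0)+top.max(0))/2).round(3),np.ptp(top,0).round(3))
s=status.get_state(); print(s, env.tip_reach)
E
```

```text
scene [-0.27030649  0.84876867  0.88839522] [ 0.18734572 -0.34906313  0.82128728 -0.41054077] 45.80399226848779
orange [349. 204.] 67 [ 0.434 -0.056  0.067] top [ 0.435 -0.056  0.069] [0.028 0.032 0.007]
green [ 99. 173.] 138 [1.157 0.346 0.029] top [1.158 0.353 0.045] [0.02  0.025 0.008]
red [151. 114.] 28 [0.704 0.352 0.393] top [0.705 0.351 0.401] [0.005 0.007 0.005]
red [  8. 239.] 31 [ 2.271  0.525 -0.802] top [ 2.258  0.536 -0.794] [0.069 0.039 0.004]
red [ 24. 238.] 47 [ 2.211  0.464 -0.801] top [ 2.205  0.46  -0.793] [0.061 0.028 0.006]
red [ 24. 270.] 29 [ 1.952  0.558 -0.801] top [ 1.932  0.554 -0.79 ] [0.03  0.029 0.009]
red [ 48. 291.] 309 [ 1.731  0.53  -0.802] top [ 1.711  0.536 -0.793] [0.148 0.146 0.009]
red [ 62. 308.] 34 [ 1.575  0.529 -0.802] top [ 1.565  0.528 -0.795] [0.046 0.031 0.01 ]
red [ 75. 316.] 99 [ 1.491  0.508 -0.802] top [ 1.49   0.512 -0.795] [0.052 0.103 0.007]
red [ 23. 343.] 491 [ 1.501  0.735 -0.802] top [ 1.506  0.739 -0.794] [0.17  0.142 0.009]
red [ 97. 350.] 556 [ 1.247  0.524 -0.801] top [ 1.245  0.522 -0.793] [0.174 0.159 0.01 ]
red [ 49. 37
[... 1186 characters left out ...]
rray([-1.33057387e+00,  3.13940830e-01,  4.51168352e-02,  1.30359019e+00,
       -4.92643143e-05,  1.43116910e+00]), 'qvel': array([ 6.94336624e-04, -6.31242841e-05,  4.10301787e-03,  6.70817396e-04,
        1.11864341e-03,  1.86325826e-03]), 'tau': array([ 1.96643618e-03, -4.81726527e+01,  2.99244440e+01,  1.27297107e-02,
       -2.12549894e-04, -4.87217861e-06]), 'tcp_pos': array([ 0.21308712, -0.53370985,  0.30309902]), 'orientation': array([-8.06668914e-04,  9.82018101e-01,  1.88785047e-01, -6.52711125e-05]), 'wrist_force': array([0.77544176, 0.1743989 , 0.23540626]), 'ft_torque': array([ 0.00768049,  0.02729004, -0.02144187]), 'grip_force': 0.0, 'finger_gap': 0.08544189330950568} 0.0726
```

View pics/scene0.png

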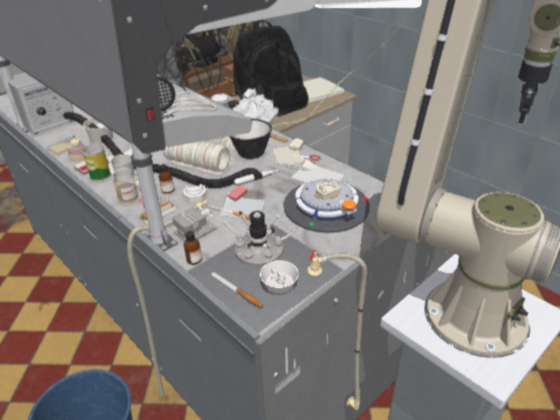

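View pics/side0.png

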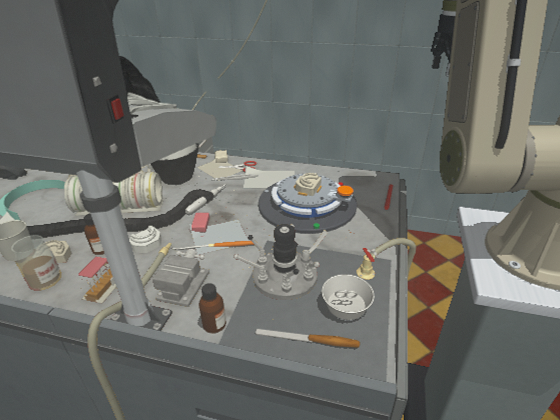

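The knob is at scene (349,204) and side (345,190). The green disc is at side (317,225) and scene (312,224), on the near-left side of the foot. Red is probably at scene (366,199). Next I measure the turning axis and the green and red discs.

```bash
python3 - <<'E'
from h import *
from scipy.optimize import least_squares
for n,g in(("scene",(312,224)),("side",(317,225))):
    c=dict(np.load(n+".npz")); P=cloud(c); hsv=cv2.cvtColor(c["frame"],cv2.COLOR_RGB2HSV).astype(int)
    x,y,z=P[...,0],P[...,1],P[...,2]; H,S,V=hsv[...,0],hsv[...,1],hsv[...,2]
    k=np.array([.436,-.057]); near=(np.hypot(x-k[0],y-k[1])<.26)&(z>-.01)&(z<.15)
    for nm,m in dict(green=(H>40)&(H<90)&(S>80),red=((H<6)|(H>172))&(S>100)).items():
        m=m&near&(z<.04)
        nn,l,st,ce=cv2.connectedComponentsWithStats(m.astype(np.uint8))
        for i in range(1,nn):
            if st[i,4]>4: q=P[l==i]; print(n,nm,ce[i].round(),st[i,4],q.mean(0).round(4),((q.min(0)+q.max(0))/2).round(4))
    m=near&(z>.044)&(z<.054)&(S<90)
    q=P[m][:,:2]
    print("top z",np.median(P[m][:,2]))
    # foot: z 8-16mm dark; outer edge circle of radius .13
    f=near&(z>.007)&(z<.017)&(V<90); F=P[f][:,:2]
    c0=F.mean(0)
    def fit(Q,r,c0):
        for _ in range(6):
            a=np.arctan2(*(Q-c0).T[::-1]); b=np.floor(a/.1).astype(int)
            E=np.array([Q[b==j][np.argmax(np.hypot(*(Q[b==j]-c0).T))] for j in np.unique(b)])
            s=least_squares(lambda p:np.hypot(*(E-p).T)-r,c0,loss="soft_l1",f_scale=.002); c0=s.x
        return c0,np.std(s.fun)
    print(n,"foot axis",fit(F,.13,c0),len(F)); 
    cf=fit(F,.13,c0)[0]; print(" knob dist",np.hypot(*(cf-k)))
ims=[cv2.resize(np.load(n+".npz")["frame"][150:250,240:400],(640,400),interpolation=3) if 0 else cv2.resize(np.load(n+".npz")["frame"][150:245,250:400],(790,500),interpolation=3)[:300*5//3] for n in("scene","side")]
cv2.imwrite("pics/crop.png",cv2.resize(np.vstack(ims),(474,600))[...,::-1])
E
```

```text
scene green [311. 224.] 21 [0.491  0.0367 0.0166] [0.492  0.0331 0.016 ]
scene red [366. 199.] 16 [ 0.4599 -0.1691  0.0168] [ 0.4627 -0.1707  0.0151]
top z 0.04879682111024741
scene foot axis (array([0.40729558, 0.0384792 ]), np.float64(0.03457558007877361)) 335
 knob dist 0.09970065772611475
side green [316. 225.] 31 [0.4899 0.0389 0.0172] [0.4912 0.0365 0.0157]
side red [340. 183.] 12 [ 0.46   -0.1719  0.0174] [ 0.4613 -0.1857  0.0101]
side red [388. 197.] 90 [ 0.3283 -0.1421  0.0093] [ 0.3274 -0.1502  0.0058]
top z 0.04871605365870885
side foot axis (array([ 0.53329428, -0.07721356]), np.float64(0.046721735134083016)) 427
 knob dist 0.09937185002316512
```

View pics/crop.png

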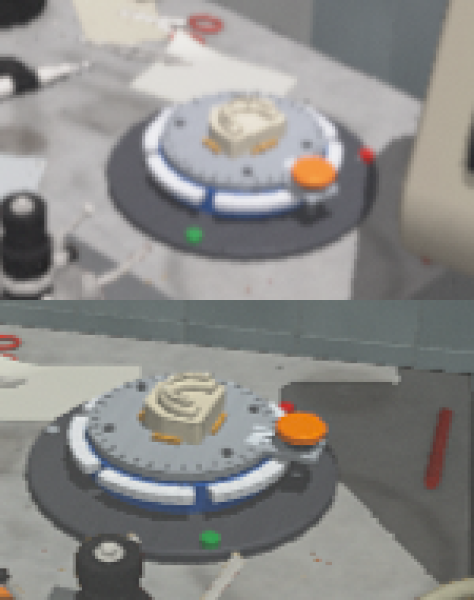

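```bash
python3 -m handwheel '{"deltas":[[-1,0,0,0,-1],[-1,0,0,0,-1],[-1,0,0,0,-1],[-1,0,0,0,-1],[-1,0,0,0,-1],[-1,0,0,0,-1],[-1,0.9,0.275,0,0],[-1,0.9,0.275,0,0],[-1,0.9,0.275,0,0],[-1,0.9,0.275,0,0],[-1,0.9,0.275,0,0],[-1,0.9,0.275,0,0],[-1,0.9,0.275,0,0],[-1,0.9,0.275,0,0],[-1,0.9,0.275,0,0],[-1,0.9,0.275,0,0],[-1,0.9,0.275,0,0],[-1,0.9,0.275,0,0],[-1,0.9,0.275,0,0],[-1,0.9,0.275,0,0]]}'
python3 - <<'E'
from h import *
s=status.get_state(); print(s["tcp_pos"],s["orientation"],s["joint_pos"].round(2),s["finger_gap"],env.tip_reach,s["wrist_force"])
q=s["orientation"];M=att(q);print(np.degrees(np.arctan2(M[1,0],M[0,0])))
c=optics.read_camera("wrist"); cv2.imwrite("pics/w1.png",c["frame"][...,::-1])
P=cloud(c);hsv=cv2.cvtColor(c["frame"],cv2.COLOR_RGB2HSV).astype(int);H,S,V=np.moveaxis(hsv,2,0)
for k,m in dict(orange=(H>=5)&(H<18)&(S>180)&(V>120),green=(H>45)&(H<85)&(S>110),red=((H<5)|(H>174))&(S>150)).items():
    m=m&(c["depth"]>0)&(P[...,2]>0)&(P[...,2]<.1)
    nn,l,st,ce=cv2.connectedComponentsWithStats(m.astype(np.uint8))
    for i in range(1,nn):
        if st[i,4]>60:
            q=P[l==i]; top=q[q[:,2]>np.percentile(q[:,2],90)-.003]
            print(k,ce[i].round(),st[i,4],"top",((top.min(0)+top.max(0))/2).round(4),np.ptp(top,0).round(3))
E
```

```text
clock: 2.6
tcp_pos: [0.438, -0.0561, 0.3036]
orientation: [-0.0, 0.756, 0.654, -0.0]
wrist_force: [0.4, -0.5, 0.6]
finger_gap: 0.0003
grip_force: 0.0
[ 0.43799399 -0.05607001  0.30362689] [-1.35460542e-04  7.56064175e-01  6.54497452e-01 -1.74759535e-04] [-0.31  0.06 -0.27  1.24 -0.    1.41] 0.00031260862008703687 0.0726 [ 0.39399084 -0.51064661  0.57214213]
81.76311366239656
orange [282. 191.] 1178 top [ 0.4396 -0.0588  0.0685] [0.036 0.034 0.004]
green [321.  76.] 189 top [0.4904 0.038  0.0205] [0.013 0.012 0.004]
red [199. 257.] 508 top [ 0.3306 -0.1387  0.012 ] [0.012 0.089 0.004]
red [552. 298.] 63 top [ 0.745  -0.2521  0.0052] [0.015 0.015 0.004]
```

View pics/w1.png

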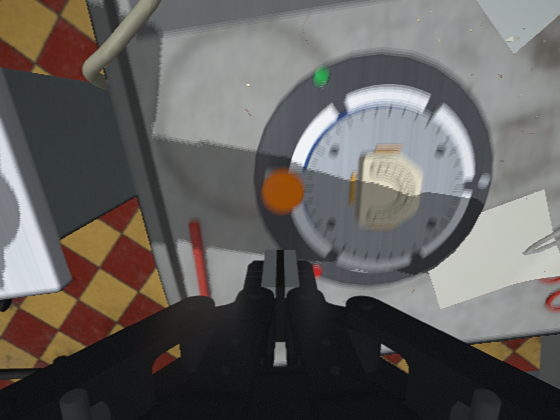

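The wrist view shows the knob at (282,191), green at (321,76) and red at (318,270). I lower over the knob with the fingers shut.

```bash
python3 -m handwheel '{"deltas":[[-1,-0.07,0,0.75,0],[-1,0,0,0.75,0],[-1,0,0,0.75,0],[-1,0,0,0.75,0],[-1,0,0,0.75,0],[-1,0,0,0.1,0],[-1,0,0,0.1,0],[-1,0,0,0.1,0],[-1,0,0,0,0],[-1,0,0,0,0]]}'
```

```text
clock: 3.9
tcp_pos: [0.4377, -0.0602, 0.1424]
orientation: [0.0, 0.756, 0.654, 0.0]
wrist_force: [0.0, 0.3, -0.2]
finger_gap: 0.0003
grip_force: 0.0
```

```bash
python3 -m handwheel '{"deltas":[[-1,0,0,0.08,0],[-1,0,0,0.08,0],[-1,0,0,0.08,0],[-1,0,0,0.08,0],[-1,0,0,0,0],[-1,0,0,0,0],[-1,0,0,0,0]]}'
```

```text
clock: 4.78
tcp_pos: [0.4379, -0.0603, 0.1294]
orientation: [0.0, 0.756, 0.654, 0.0]
wrist_force: [0.6, 0.1, 5.2]
finger_gap: -0.0001
grip_force: 2.6
```

```bash
python3 -m handwheel '{"deltas":[[-1,0,0,0.04,0],[-1,0,0,0,0],[-1,0.214,0.009,0,0.5],[-1,0.214,0.009,0,0.5],[-1,0.214,0.009,0,0.5],[-1,0.214,0.009,0,0.5],[-1,0.214,0.009,0,0.5],[-1,0.214,0.009,0,0.5],[-1,0,0,0,0],[-1,0,0,0,0]]}'
python3 - <<'E'
from h import *
for n in ("wrist","side"):
    c=optics.read_camera(n); cv2.imwrite(f"pics/{n}2.png",c["frame"][...,::-1])
    P=cloud(c);hsv=cv2.cvtColor(c["frame"],cv2.COLOR_RGB2HSV).astype(int);H,S,V=np.moveaxis(hsv,2,0)
    m=(H>=5)&(H<18)&(S>180)&(V>110)&(P[...,2]>.03)&(P[...,2]<.1)&(c["depth"]>0)&(np.hypot(P[...,0]-.5345,P[...,1]+.075)<.14)&(np.hypot(P[...,0]-.5345,P[...,1]+.075)>.07)
    q=P[m]; print(n,m.sum(),np.argwhere(m).mean(0),(q.min(0)+q.max(0))/2,np.ptp(q,0))
s=status.get_state();t=s["tcp_pos"];d=t[:2]-[.5345,-.075];print(np.hypot(*d),np.degrees(np.arctan2(d[1],d[0])),s["joint_pos"].round(2))
E
```

```text
clock: 6.02
tcp_pos: [0.4583, -0.0135, 0.1279]
orientation: [0.001, 0.9, 0.437, 0.001]
wrist_force: [0.6, -0.2, 5.6]
finger_gap: -0.0006
grip_force: 2.8
wrist 2047 [248.15828041 283.9482169 ] [ 0.45911515 -0.01347044  0.06084479] [0.03736674 0.03657875 0.02434583]
side 61 [204.95081967 333.80327869] [ 0.45745784 -0.00748873  0.05241959] [0.0346784  0.02690659 0.00746722]
0.09799033909821175 141.12270949309996 [-0.2   0.23 -0.54  0.81 -0.    2.03]
```

View pics/wrist2.png

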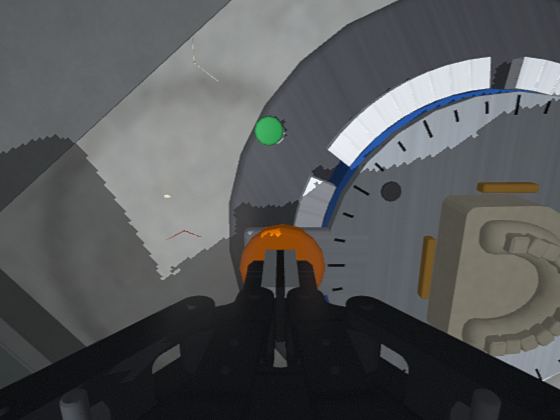

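The table follows: the knob at (284,250) is still centred under the fingertips, the slot is at (330,180) and green at (270,130). I continue to the full 60°.

```bash
python3 -m handwheel '{"deltas":[[-1,0.214,0.009,0,0.5],[-1,0.214,0.009,0,0.5],[-1,0.214,0.009,0,0.5],[-1,0.214,0.009,0,0.5],[-1,0.214,0.009,0,0.5],[-1,0.214,0.009,0,0.5],[-1,0,0,0,0],[-1,0,0,0,0]]}'
python3 - <<'E'
from h import *
c=optics.read_camera("wrist"); cv2.imwrite("pics/wrist3.png",c["frame"][...,::-1])
P=cloud(c);hsv=cv2.cvtColor(c["frame"],cv2.COLOR_RGB2HSV).astype(int);H,S,V=np.moveaxis(hsv,2,0)
C=np.array([.5345,-.075]);r=np.hypot(P[...,0]-C[0],P[...,1]-C[1])
for n,m in dict(o=(H>=5)&(H<18)&(S>180)&(V>110)&(P[...,2]>.03)&(r>.07),g=(H>45)&(H<85)&(S>110)&(P[...,2]>.015)).items():
    q=P[m&(P[...,2]<.1)&(c["depth"]>0)&(r<.14)]; p=(q.min(0)+q.max(0))/2; d=p[:2]-C; print(n,p,np.ptp(q,0),np.hypot(*d),np.degrees(np.arctan2(d[1],d[0])))
s=status.get_state();t=s["tcp_pos"];d=t[:2]-C;print(np.hypot(*d),np.degrees(np.arctan2(d[1],d[0])),s["joint_pos"].round(2))
E
```

```text
clock: 7.12
tcp_pos: [0.499, 0.0169, 0.1279]
orientation: [0.001, 0.982, 0.189, 0.001]
wrist_force: [1.3, -0.6, 5.9]
finger_gap: -0.0001
grip_force: 2.8
o [0.50214626 0.01526455 0.06548801] [0.03245152 0.03797546 0.03459509] 0.09588770912865427 109.71932322127509
g [0.49091214 0.03895646 0.03527118] [0.01579872 0.00965862 0.03385097] 0.12200810315493894 110.93163746072308
0.09853291283441645 111.16397046832529 [-0.13  0.3  -0.44  0.83 -0.    2.63]
```

View pics/wrist3.png

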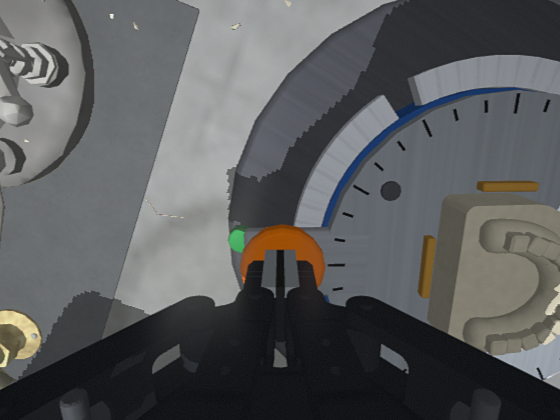

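The knob at (284,255) sits beside the green disc at (237,240), so the arm is aligned. I raise slowly.

```bash
python3 -m handwheel '{"deltas":[[-1,0,0,-0.06,0],[-1,0,0,-0.06,0],[-1,0,0,-0.06,0],[-1,0,0,-0.04,0],[-1,0,0,0,0],[-1,0,0,0,0]]}'
```

```text
clock: 7.92
tcp_pos: [0.498, 0.017, 0.1362]
orientation: [0.0, 0.982, 0.189, -0.0]
wrist_force: [1.9, -2.3, 2.7]
finger_gap: 0.0002
grip_force: 1.8
```

The fingers still feel the knob at tip z 63.6 mm, so the pin has entered the slot. I retreat.

```bash
python3 -m handwheel '{"deltas":[[-1,0,0,-0.06,0],[-1,0,0,-0.06,0],[-1,0,0,-0.2,0],[-1,0,0,-0.8,0],[-1,0,0,-0.8,0],[-1,0,0,-0.8,0],[-1,0,0,-0.8,0],[-1,-0.8,0,-0.5,0],[-1,-0.8,0,0,0],[-1,-0.8,0,0,0],[-1,0,0,0,0],[-1,0,0,0,0]]}'
python3 - <<'E'
from h import *
C=np.array([.5345,-.075]); ims=[]
for n in("wrist","side","scene"):
    c=optics.read_camera(n); ims.append(c["frame"])
    P=cloud(c);hsv=cv2.cvtColor(c["frame"],cv2.COLOR_RGB2HSV).astype(int);H,S,V=np.moveaxis(hsv,2,0); r=np.hypot(P[...,0]-C[0],P[...,1]-C[1])
    m=(H>=5)&(H<18)&(S>180)&(V>110)&(P[...,2]>.03)&(r>.07)&(P[...,2]<.1)&(c["depth"]>0)&(r<.14)
    q=P[m]
    if len(q)<5: print(n,"none"); continue
    top=q[q[:,2]>np.percentile(q[:,2],90)-.003]; p=(top.min(0)+top.max(0))/2; d=p[:2]-C
    print(n,len(q),p.round(4),np.median(top[:,2]),np.hypot(*d),np.degrees(np.arctan2(d[1],d[0])))
cv2.imwrite("pics/end.png",np.vstack([ims[0][60:360],cv2.resize(ims[1][140:260,220:420],(560,300))[...,:]])[...,::-1])
E
```

```text
clock: 9.43
tcp_pos: [0.4091, -0.0183, 0.2972]
orientation: [-0.0, 0.982, 0.189, 0.0]
wrist_force: [0.8, 0.4, -0.4]
finger_gap: 0.0001
grip_force: 0.0
wrist 1799 [0.4973 0.0151 0.0685] 0.06830622438954151 0.09748651085344688 112.40455234447523
side 131 [0.4961 0.0178 0.067 ] 0.06685172411220885 0.10046575442080456 112.47738557927713
scene 60 [0.4913 0.0213 0.0685] 0.06775997105589948 0.10559470353742512 114.16990260582435
```

View pics/end.png

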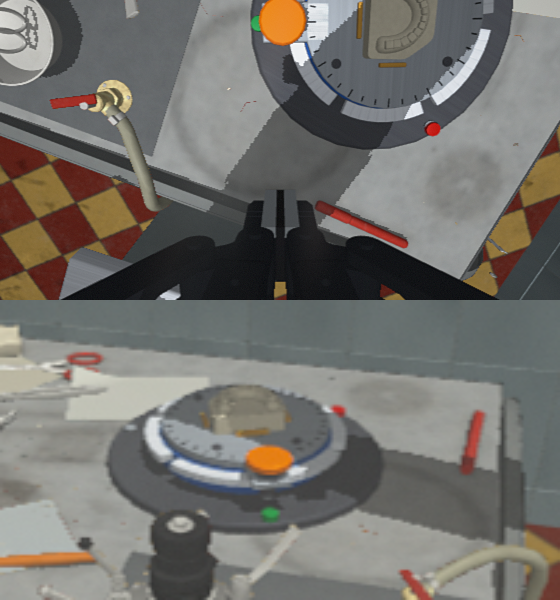

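The knob is fully up at z 0.068 m next to the green disc (wrist crop (282,20) by (257,22)). The model sits in its rails and the arm is clear.

```bash
python3 -c "
from workcell import hand_in; print(hand_in())"
```

```text
the job is handed in; nothing more can be done
None
```

The job is handed in: I turned the table 60° to the green-marked hole, the camera shows the plunger fully up (knob top at 68 mm) with the model still in its rails, and the arm finished clear; `hand_in()` returned no verdict.

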